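# Seat the sample disc in the die

### The job

Pick the large solid round disc out of the grey tray and seat it in the round cavity of the steel die block, flat and fully home on the cavity's floor, and let go of it; lower it in, do not drop it from above the block. The block was clamped on its base plate by eye, so find by touch where the cavity really is. Leave the other three blanks in the tray and do not shift the white bottle.

Things in the scene. Friction and masses are not known exactly. Their poses are not given: they have to be found in the camera images.
- disc: the large solid round aluminium disc (the blank to load): diameter 58 mm, 20 mm thick, 1 mm rounded edges, about 0.14 kg, lying flat in the tray. Origin: centre of its underside; z up through the disc.
- base: fixed dark square steel base plate, 160 x 160 mm, 12 mm thick, carrying a bright steel die block (100 x 100 mm, 22 mm high). The block was clamped by eye: its centre lies up to 6 mm off the plate's centre along the plate's x and also y, turned up to 0.15 rad; it is rigid but not measured. Origin: centre of the plate's underside, on the bench; z up; x, y along its sides.
- block_top (a point): point straight above the plate's centre at the height of the die block's top face, 34 mm above the bench (fixed to the plate, not to the block). The block has in the middle of its top a round cavity, 60 mm in diameter, 10 mm deep (flat floor 24 mm above the bench), with a 1 mm chamfer; so the cavity's centre is up to 6 mm off this point in x and in y.
- tray: fixed open grey plastic tray, 250 x 250 mm outside, walls 5 mm thick and 30 mm high, floor 5 mm thick. Origin: centre of its underside; x and y along its sides. It holds four blanks, one roughly in the middle of each quarter (55 mm from the centre lines), in any arrangement.
- square: square aluminium blank, 50 x 50 x 20 mm, in the tray, to be left in it. Origin: centre of its underside.
- small_disc: small round aluminium disc, diameter 42 mm, 20 mm thick, in the tray, to be left in it. Origin: centre of its underside.
- collar: aluminium ring, outer diameter 52 mm, hole 30 mm, 20 mm thick, in the tray, to be left in it. Origin: centre of its underside.
- bottle: white plastic bottle with a blue cap, 60 mm diameter, 150 mm high, standing on the bench beyond the work, to be left alone. Origin: centre of its underside.
There are look-alikes about, which are no part of the job. What is shaped like the collar but green or orange is not meant.

How it is judged:
By the outcome, as a careful person would: the job done as asked, in the order asked, and still so for the second after the job is handed in, with the robot touching nothing.
It also fails if it takes over 58 s, if anything falls off the work surface, if the arm or the gripper's body presses on something with over 40 N, if the wrist force passes 120 N, or if a joint passes its speed limit or range.

### The arm

A 6-joint arm with a two-finger parallel gripper is mounted at the origin on the work surface. World frame = base frame: x ahead of the robot, y to its left, z up, the work surface at z = 0. Lengths are in m, angles in rad, forces in N, time in s.
With the tool pointing down it reaches from about 0.35 to 0.85 m from the base axis. Payload 8.1 kg.
Tool frame: the origin (TCP) lies on the centre line of the jaws, within the pads' length; the fingertips stand 17 mm ahead of it and the grasp point (between the pads) lies 2 mm behind it; z points along the fingers, y is the line along which they close (so a half turn about z gives the same grasp; the last joint's range is limited). The gripper opens to 93 mm and grips with 3 to 60 N. Pads are 15 mm wide; open, the fingers measure 128 mm over their backs; the gripper's body (75 mm by 188 mm) begins 65 mm behind the grasp point.
Start: joints at [1.083, 0.13, 1.488, -0, 1.523, -0.085], TCP at [0.235, 0.552, 0.236] pointing down, gripper open.
Joint ranges: [-2.96, 2.96], [-0.89, 2.26], [0.02, 2.5], [-1.34, 4.48], [0, 2.73], [-2.66, 2.66]. Speed limits (rad/s): [2.39, 2.39, 2.79, 3.14, 3.14, 3.14].

### API

Orientations are given as a rotation vector (axis times angle).
In Python, from plant import telemetry, viewer, order gives the robot as it stands.
- The arm moves only by the tool send_rows, never from a script. Its argument "plan" is a list that holds one entry, the list of rows, each a list of 5 numbers: the closure, from -1 (fully open) to 1 (shut), then the shift along the world's x, y, z normalised to -1 to 1, where 1 is 0.2 m, then the turn about the world's z normalised to -1 to 1, where 1 is 60 degrees. A call has 1 to 20 rows; each row is the pose to reach, as a shift and turn from the pose commanded when the call began; what a row does not reach only later rows make up. A row lasts 1/12 s, in which the tool goes at most 41.7 mm and 7.16 degrees, less where a joint would pass 70% of its speed; a pose out of reach is approached as far as the arm can. A call with a number of a shift or a turn outside -1 to 1 is refused whole. A call with a gripper value outside its range is refused whole. The fingers move at their own pace and stop on an object; "force" is the grip in N (left out, the last holds). Time passes only in rows, so rows that repeat a pose let the fingers close. It gives the time, the measured TCP pose, the force, the opening and the grip force at its end, in the units of the state.
- telemetry.read_state(): the state, without advancing time (a new reading comes with each control period).
- viewer.read_camera(name): name is "scene" or "top" or "wrist"; returns (picture, depth): 384x512x3 uint8, blue, green, red; 384x512 float32, m along the optical axis (not along the pixel's ray), 0 where there is no reading.
- viewer.calibration(name): a dict with "camera_matrix" (3x3 intrinsics, pixels), "dist_coeffs" ([k1, k2, p1, p2, k3] as OpenCV has them; the pictures are not rectified), "extrinsics" (4x4, takes a point from camera to world coordinates); the wrist camera has in their place "hand_eye" (4x4, takes a point from camera to tool coordinates, whose origin is the TCP and whose axes are the flange's). Camera axes: x right, y up, looking along -z (the intrinsics and any distortion apply to the point x, -y, -z); pixel columns grow to the right and rows downward; lengths in m; the calibration is good to about 2 mm. A picture is of the moment at which its call begins: read the wrist's pose just before it. calibration takes no time and is no camera call.
- order.close_job(): hands the job in; it is judged then, once.
The state is a dict: "t": time; "q": joint angles; "dq": joint speeds; "joint_torque": joint torques, N m; "tool_pos": TCP position; "orientation": TCP orientation; "force": force on the tool from outside, world axes, zero at the start; "wrist_torque": the same for the moment, N m; "opening": finger opening in m; "gripper_force": force on a finger pad.
Only numpy, scipy, OpenCV 4.12 (cv2) and the standard library are available. Lean on these libraries where they do the work, as an engineer would, in place of code of your own. Each camera call takes 0.05 s, during which the arm holds its last target. There are 200 camera calls.

## Working session

There is one attempt and no reset: what is moved stays moved. The work goes in short steps, Python scripts to look and compute and a tool call to move; the robot and the scene stay as the last step left them, time stands still between calls to the robot, and variables do not carry over. Pictures are saved under pics/ and viewed, at most 10 in all, crops included, and the job is handed in when it is done.

Besides the shell and the picture viewer there is one more tool, called after "Request:" in YAML: its name, and indented under it one key for each argument. send_rows: Moves the arm, as the interface text tells. Scaled input: -1 to 1 covers 0.2 m each way for a shift and 60 degrees each way for a turn. Its arguments: {"type":"object","properties":{"plan":{"type":"array"},"force":{"type":"number"}},"required":["plan"]}

```bash
mkdir -p pics; ls; cat > h.py <<'E'
import numpy as np, cv2
from plant import telemetry, viewer, order
from scipy.spatial.transform import Rotation as R
def T_cam(name, st=None):
    c=viewer.calibration(name)
    if 'extrinsics' in c: return np.array(c['extrinsics'])
    st=st or telemetry.read_state()
    T=np.eye(4);T[:3,:3]=R.from_rotvec(st['orientation']).as_matrix();T[:3,3]=st['tool_pos']
    return T@np.array(c['hand_eye'])
def ray(name,uv,T):
    c=viewer.calibration(name)
    p=cv2.undistortPoints(np.array(uv,float).reshape(-1,1,2),np.array(c['camera_matrix']),np.array(c['dist_coeffs'])).reshape(-1,2)
    d=np.c_[p[:,0],-p[:,1],-np.ones(len(p))]@T[:3,:3].T
    return T[:3,3],d
def onplane(name,uv,z,T):
    o,d=ray(name,uv,T); return o+d*((z-o[2])/d[:,2])[:,None]
def project(name,P,T):
    c=viewer.calibration(name)
    q=(np.atleast_2d(P)-T[:3,3])@T[:3,:3]; q=q*[1,-1,-1]
    return cv2.projectPoints(q,np.zeros(3),np.zeros(3),np.array(c['camera_matrix']),np.array(c['dist_coeffs']))[0].reshape(-1,2)
E
python3 - <<'E'
from h import *
st=telemetry.read_state(); print(st)
ims=[]
for n in ['scene','top','wrist']:
    T=T_cam(n); im,d=viewer.read_camera(n); cv2.imwrite(f'pics/{n}0.png',im); np.savez(f'pics/{n}0.npz',im=im,d=d,T=T)
    print(n,T.round(3).tolist(), viewer.calibration(n)['camera_matrix'])
E
```

```text
pics
{'t': 0.0, 'q': array([ 1.08255977e+00,  1.31138156e-01,  1.48926673e+00,  2.76416072e-07,
        1.52301121e+00, -8.54120009e-02]), 'dq': array([ 2.95988769e-04,  7.57587862e-04,  1.77853038e-03, -3.76635923e-05,
       -1.83724134e-03,  7.47652165e-04]), 'joint_torque': array([ 1.55712689e-03, -5.59861887e+01, -4.91751981e+01,  7.69927120e-02,
        3.57653957e-02, -1.06527025e-04]), 'tool_pos': array([0.23494384, 0.55150375, 0.23460806]), 'orientation': array([-6.28382377e-01, -3.07757855e+00,  2.74667600e-03]), 'force': array([-0.43685054,  0.07134763, -0.68820115]), 'wrist_torque': array([ 0.01529636,  0.02883583, -0.01243997]), 'gripper_force': 0.0, 'opening': 0.09310669326660954}
scene [[0.522, -0.603, 0.603, 1.057], [0.853, 0.359, -0.379, -0.342], [0.012, 0.712, 0.702, 0.649], [0.0, 0.0, 0.0, 1.0]] [[380.75212956   0.         252.059378  ]
 [  0.         380.75212956 192.23693958]
 [  0.           0.           1.        ]]
top [[0.003, 0.995, -0.098, 0.479], [-1.0, 0.006, 0.03, -0.005], [0.03, 0.098, 0.995, 0.77], [0.0, 0.0, 0.0, 1.0]] [[360.26250517   0.         253.377361  ]
 [  0.         360.26250517 191.52325358]
 [  0.           0.           1.        ]]
wrist [[0.392, -0.882, -0.261, 0.163], [0.92, 0.375, 0.113, 0.581], [-0.002, -0.285, 0.959, 0.384], [0.0, 0.0, 0.0, 1.0]] [[275.87066406   0.         253.85257423]
 [  0.         275.87066406 192.80271756]
 [  0.           0.           1.        ]]
```

View pics/top0.png

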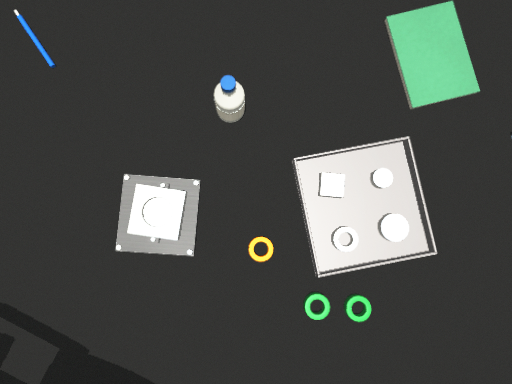

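View pics/scene0.png

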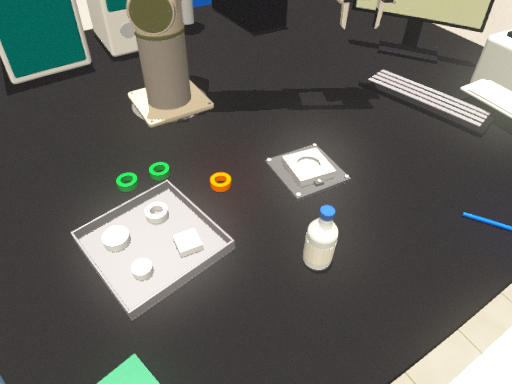

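Top view: the tray (about 365,207) holds the square at (332,185), a small round at (383,178), the ring at (345,239) and a large round at (395,227). The die block is at (157,212) and the bottle at (230,97). There are two solid round blanks, and (395,227) looks like the 58 mm one. I'll measure both and enlarge a crop.

```bash
python3 - <<'E'
from h import *
def blobs(n,roi,thr,amin):
    z=np.load(f'pics/{n}0.npz'); g=cv2.cvtColor(z['im'],cv2.COLOR_BGR2GRAY)
    x0,y0,x1,y1=roi; m=np.zeros_like(g); m[y0:y1,x0:x1]=(g[y0:y1,x0:x1]>thr)*255
    cs,_=cv2.findContours(m,cv2.RETR_EXTERNAL,cv2.CHAIN_APPROX_NONE)
    return [c for c in cs if cv2.contourArea(c)>amin], z
for n,roi,thr in [('top',(305,150,425,262),225),('scene',(95,200,210,285),225),('top',(115,170,205,260),180),('scene',(265,140,350,200),180)]:
    cs,z=blobs(n,roi,thr,60)
    for c in cs:
        (u,v),(a,b),_=cv2.fitEllipse(c); P=onplane(n,[[u,v]],.025 if thr==225 else .034,z['T'])[0]
        pts=onplane(n,c.reshape(-1,2),.025 if thr==225 else .034,z['T'])[:,:2]; (cc),r=cv2.minEnclosingCircle(pts.astype(np.float32))
        print(n,round(u),round(v),round(a),round(b),'A',cv2.contourArea(c),P.round(4),'encl',np.round(cc,4),'D',round(2*r,4), 'depth',z['d'][int(v),int(u)])
a=np.load('pics/top0.npz')['im']
c1=cv2.resize(a[150:265,300:430],None,fx=4,fy=4,interpolation=cv2.INTER_CUBIC)
cv2.imwrite('pics/crop1.png',c1)
E
```

```text
top 362 207 121 128 A 11416.0 [ 0.5222 -0.2529  0.025 ] encl [ 0.5245 -0.2547] D 0.3048 depth 0.77390164
scene 151 244 82 120 A 7676.5 [ 0.5441 -0.2629  0.025 ] encl [ 0.5374 -0.2631] D 0.259 depth 0.8039628
top 156 212 59 60 A 2544.0 [0.5087 0.1696 0.034 ] encl [0.5101 0.1686] D 0.143 depth 0.7387268
scene 308 164 31 48 A 1063.0 [0.5126 0.1651 0.034 ] encl [0.5114 0.1661] D 0.1437 depth 0.9719857
```

View pics/crop1.png

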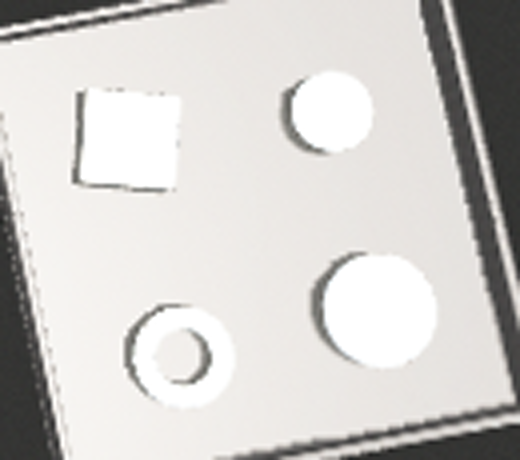

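The crop confirms it: the solid round at crop (380,310), or picture (395,227), is clearly larger than the one at crop (331,112). It has no hole, so it is the disc. Next I'll segment with a higher threshold and triangulate.

```bash
cat >> h.py <<'E'
def blobs(im,roi,thr,amin):
    g=im.min(2)
    x0,y0,x1,y1=roi; m=np.zeros_like(g); m[y0:y1,x0:x1]=(g[y0:y1,x0:x1]>=thr)*255
    cs,_=cv2.findContours(m,cv2.RETR_EXTERNAL,cv2.CHAIN_APPROX_NONE)
    return [c for c in cs if cv2.contourArea(c)>amin]
def tri(o1,d1,o2,d2):
    A=np.c_[d1,-d2]; s=np.linalg.lstsq(A,o2-o1,rcond=None)[0]
    p,q=o1+s[0]*d1,o2+s[1]*d2; return (p+q)/2,np.linalg.norm(p-q)
E
python3 - <<'E'
from h import *
R_={}
for n,roi in [('top',(318,160,415,250)),('scene',(98,200,208,283))]:
    z=np.load(f'pics/{n}0.npz'); g=z['im'].min(2)
    for p in ([(395,227),(383,178),(350,210)] if n=='top' else [(116,238),(142,268),(150,240)]): print(n,p,z['im'][p[1],p[0]])
    for thr in (246,):
      for c in blobs(z['im'],roi,thr,60):
        (u,v),(a,b),_=cv2.fitEllipse(c)
        pts=onplane(n,c.reshape(-1,2),.025,z['T'])[:,:2].astype(np.float32); e=cv2.fitEllipse(pts)
        print(n,thr,round(u,1),round(v,1),'A',cv2.contourArea(c),np.round(e[0],4),np.round(e[1],4))
    # plate and block: depth-based
z=np.load('pics/top0.npz'); 
for p in [(157,180),(157,212),(125,250),(157,200),(100,212)]: print(p,z['d'][p[1],p[0]], z['im'][p[1],p[0]])
E
```

```text
top (395, 227) [255 255 255]
top (383, 178) [255 255 255]
top (350, 210) [234 237 240]
top 246 345.8 238.4 A 439.0 [ 0.4565 -0.2182] [0.0471 0.0504]
top 246 394.8 227.2 A 571.0 [ 0.4802 -0.3203] [0.0556 0.0559]
top 246 332.1 184.2 A 491.0 [ 0.5689 -0.1921] [0.0548 0.0557]
top 246 382.7 177.3 A 283.5 [ 0.584  -0.2988] [0.0396 0.0407]
scene (116, 238) [255 255 255]
scene (142, 268) [255 255 255]
scene (150, 240) [235 240 245]
scene 246 141.0 266.2 A 274.0 [ 0.585  -0.3006] [0.0406 0.0407]
scene 246 187.1 239.6 A 424.0 [ 0.5702 -0.194 ] [0.0567 0.0575]
scene 246 114.6 235.0 A 420.0 [ 0.4812 -0.3219] [0.0557 0.0565]
scene 246 155.4 209.8 A 285.0 [ 0.457  -0.2199] [0.0493 0.0511]
(157, 180) 0.7580994 [160 163 163]
(157, 212) 0.7383189 [255 255 255]
(125, 250) 0.74404514 [163 166 166]
(157, 200) 0.74149406 [255 255 255]
(100, 212) 0.7600834 [53 53 52]
```

Request:
send_rows:
  plan:
    - [[-0.55,1,-1,0,0.38],[-0.55,1,-1,0,0.38],[-0.55,1,-1,0,0.38],[-0.55,1,-1,0,0.38],[-0.55,1,-1,0,0.38],[-0.55,1,-1,0,0.38],[-0.55,1,-1,0,0.38],[-0.55,1,-1,0,0.38],[-0.55,1,-1,0,0.38]]

```text
t: 0.9
tool_pos: [0.4365, 0.3501, 0.2353]
orientation: [-0.014, -3.141, 0.001]
force: [-0.6, -0.2, 0.0]
opening: 0.0723
gripper_force: 0.0
```

Request:
send_rows:
  plan:
    - [[-0.55,0.2,-0.85,0,0],[-0.55,0.2,-0.85,0,0],[-0.55,0.2,-0.85,0,0],[-0.55,0.2,-0.85,0,0],[-0.55,0.2,-0.85,0,0],[-0.55,0.2,-0.85,0,0],[-0.55,0.2,-0.85,0,0]]

```text
t: 1.48
tool_pos: [0.4748, 0.1831, 0.2356]
orientation: [-0.008, -3.141, -0.001]
force: [0.1, 1.2, -0.2]
opening: 0.0718
gripper_force: 0.0
```

```bash
python3 - <<'E'
from h import *
st=telemetry.read_state(); print(st['t'],st['tool_pos'],st['orientation'],st['opening'],np.abs(st['dq']).max())
T=T_cam('wrist',st); im,d=viewer.read_camera('wrist'); cv2.imwrite('pics/w1.png',im); np.savez('pics/w1.npz',im=im,d=d,T=T)
print(T.round(3).tolist(), project('wrist',[[.51,.169,.034]],T))
E
```

```text
1.4833 [0.47479594 0.18308548 0.23563911] [-8.21885065e-03 -3.14135231e+00 -1.45645312e-03] 0.07181759233227977 0.03080265529270246
[[0.005, -0.959, -0.284, 0.397], [1.0, 0.005, 0.001, 0.182], [0.0, -0.284, 0.959, 0.385], [0.0, 0.0, 0.0, 1.0]] [[244.61755482 199.28172138]]
```

View pics/w1.png

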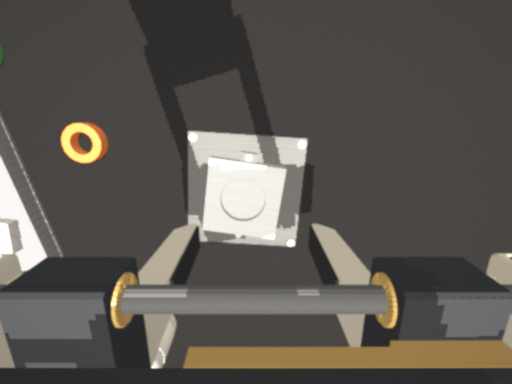

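The wrist view shows the plate centred near (246,189), the tilted block, and the cavity rim centred at about (243,199). I'll fit the rim in the wrist and top views and triangulate.

```bash
cat >> h.py <<'E'
def rim(n,im,T,c0,z=.034,rng=(.027,.0325),tol=.0012):
    g=cv2.cvtColor(im,cv2.COLOR_BGR2GRAY); e=cv2.Canny(g,25,70)
    v,u=np.nonzero(e); P=onplane(n,np.c_[u,v],z,T)[:,:2]; c=np.array(c0,float)
    r=np.hypot(*(P-c).T); k=(r>.022)&(r<.036)
    for i in range(30):
        Q=P[k]; A=np.c_[2*Q,np.ones(len(Q))]; s=np.linalg.lstsq(A,(Q**2).sum(1),rcond=None)[0]
        c=s[:2]; R0=np.sqrt(s[2]+c@c); r=np.hypot(*(P-c).T); w=max(tol,.005*.85**i); k=np.abs(r-np.clip(R0,*rng))<w
    ang=np.degrees(np.arctan2(*(P[k]-c).T[::-1])); return c,R0,k.sum(),np.std(r[k]),len(set((ang//20).astype(int))),np.c_[u,v][k]
E
python3 - <<'E'
from h import *
out={}
for n,f in [('wrist','w1'),('top','top0')]:
    z=np.load(f'pics/{f}.npz'); 
    for c0 in [(.511,.168),(.508,.171),(.514,.166)]:
        r=rim(n,z['im'],z['T'],c0); print(n,[np.round(x,4) for x in r[:5]])
    # centre ray
    uv=project(n,[[*r[0],.034]],z['T']); out[n]=[a for a in ray(n,uv,z['T'])]
print('tri',tri(out['wrist'][0],out['wrist'][1][0],out['top'][0],out['top'][1][0]))
z=np.load('pics/w1.npz')
# block outline in wrist
g=z['im'].min(2); print([ (p,g[p[1],p[0]]) for p in [(243,199),(215,175),(275,220),(200,150),(295,200),(225,225)]])
c1=cv2.resize(z['im'][125:255,175:320],None,fx=4,fy=4,interpolation=cv2.INTER_CUBIC)
for q in r[5]: pass
q=project('wrist',[[*(rim('wrist',z['im'],z['T'],(.511,.168))[0]),.034]],z['T'])[0]; print(q)
cv2.circle(c1,(int((q[0]-175)*4),int((q[1]-125)*4)),3,(0,0,255),-1)
for q in rim('wrist',z['im'],z['T'],(.511,.168))[5]: cv2.circle(c1,(int((q[0]-175+.5)*4),int((q[1]-125+.5)*4)),1,(0,0,255),-1)
cv2.imwrite('pics/crop2.png',c1)
E
```

```text
wrist [array([0.5098, 0.1664]), np.float64(0.0312), np.int64(97), np.float64(0.0005), np.int64(12)]
wrist [array([0.5098, 0.1664]), np.float64(0.0312), np.int64(97), np.float64(0.0005), np.int64(12)]
wrist [array([0.5098, 0.1664]), np.float64(0.0312), np.int64(97), np.float64(0.0005), np.int64(12)]
top [array([0.513 , 0.1713]), np.float64(0.0278), np.int64(36), np.float64(0.0006), np.int64(10)]
top [array([0.513 , 0.1713]), np.float64(0.0278), np.int64(36), np.float64(0.0006), np.int64(10)]
top [array([0.513 , 0.1713]), np.float64(0.0278), np.int64(36), np.float64(0.0006), np.int64(10)]
tri (array([0.51087788, 0.16849278, 0.03730193]), np.float64(0.005645741593215151))
[((243, 199), np.uint8(238)), ((215, 175), np.uint8(236)), ((275, 220), np.uint8(233)), ((200, 150), np.uint8(206)), ((295, 200), np.uint8(114)), ((225, 225), np.uint8(234))]
[242.70468665 199.13154777]
```

View pics/crop2.png

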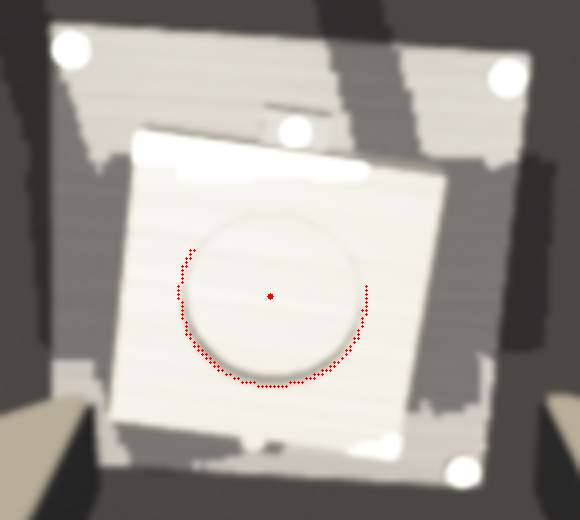

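The crop shows the dots sitting on the visible rim: R = 31.2 mm fits the 60 mm bore plus its chamfer, and the centre is at wrist (242.7,199.1). The top-view fit is poor, so I'll use the wrist result, (0.510, 0.166). Now I'll move to the tray and view the disc from the same relative wrist pose.

Request:
send_rows:
  plan:
    - [[-0.55,0,-1,0,0],[-0.55,0,-1,0,0],[-0.55,0,-1,0,0],[-0.55,0,-1,0,0],[-0.55,0,-1,0,0]]

```text
t: 1.95
tool_pos: [0.4751, -0.0181, 0.2357]
orientation: [0.003, 3.141, 0.0]
force: [-0.0, 0.1, -0.1]
opening: 0.0722
gripper_force: 0.0
```

Request:
send_rows:
  plan:
    - [[-0.55,-0.1,-1,0,0],[-0.55,-0.1,-1,0,0],[-0.55,-0.1,-1,0,0],[-0.55,-0.1,-1,0,0],[-0.55,-0.1,-1,0,0]]

```text
t: 2.37
tool_pos: [0.4557, -0.2186, 0.2357]
orientation: [0.004, 3.141, 0.0]
force: [0.8, 0.7, 0.2]
opening: 0.0719
gripper_force: 0.0
```

Request:
send_rows:
  plan:
    - [[-0.55,-0.05,-0.44,0,0],[-0.55,-0.05,-0.44,0,0],[-0.55,-0.05,-0.44,0,0],[-0.55,-0.05,-0.44,0,0],[-0.55,-0.05,-0.44,0,0],[-0.55,-0.05,-0.44,0,0],[-0.55,-0.05,-0.44,0,0]]

```text
t: 2.95
tool_pos: [0.4461, -0.304, 0.2357]
orientation: [0.003, 3.141, 0.001]
force: [-0.4, 0.8, 0.6]
opening: 0.0724
gripper_force: 0.0
```

```bash
python3 - <<'E'
from h import *
st=telemetry.read_state(); print(st['t'],st['tool_pos'],st['orientation'],st['force'])
T=T_cam('wrist',st); im,d=viewer.read_camera('wrist'); cv2.imwrite('pics/w2.png',im); np.savez('pics/w2.npz',im=im,d=d,T=T)
pw=project('wrist',[[.481,-.321,.025]],T)[0]; print(pw)
u,v=pw.astype(int); g=im.min(2); print(g[v,u], g[v-40:v+41:4,u], g[v,u-40:u+41:4])
for thr in (246,250):
  for c in blobs(im,(u-40,v-40,u+40,v+40),thr,300):
    e=cv2.fitEllipse(c); pts=onplane('wrist',c.reshape(-1,2),.025,T)[:,:2].astype(np.float32); f=cv2.fitEllipse(pts)
    print(thr,e,np.round(f[0],4),np.round(f[1],4))
    o,dd=ray('wrist',[e[0]],T)
    for n,q in [('top',(394.8,227.2)),('scene',(114.6,235.0))]:
        T2=T_cam(n); o2,d2=ray(n,[q],T2); print(n,tri(o,dd[0],o2,d2[0]))
E
```

```text
2.95 [ 0.44609768 -0.30401974  0.23567589] [3.31437940e-03 3.14140172e+00 6.21743318e-04] [-0.36402282  0.81754418  0.56318068]
[242.71365578 196.95684093]
232 [146 232 153 144 143 157 232 232 233 235 232 234 236 230 233 223 141 142
 141 141 141] [143 143 143 143 143 231 237 237 235 234 232 233 234 232 234 198 141 141
 141 141 141]
```

View pics/w2.png

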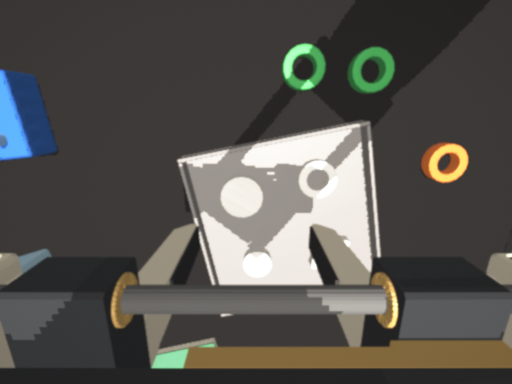

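The wrist view shows the large disc at (242,197), lit and surrounded by tray floor in shadow. The collar is at (318,179).

```bash
python3 - <<'E'
from h import *
z=np.load('pics/w2.npz'); im,T=z['im'],z['T']
c=max(blobs(im,(212,168,275,228),190,300),key=cv2.contourArea); c=cv2.convexHull(c)
e=cv2.fitEllipse(c); pts=onplane('wrist',c.reshape(-1,2),.025,T)[:,:2].astype(np.float32); f=cv2.fitEllipse(pts)
print(e,np.round(f[0],4),np.round(f[1],4)); o,dd=ray('wrist',[e[0]],T)
for n,q in [('top',(394.8,227.2)),('scene',(114.6,235.0))]:
    o2,d2=ray(n,[q],T_cam(n)); print(n,tri(o,dd[0],o2,d2[0]))
print(rim('wrist',im,T,f[0],.025,(.027,.031))[:5])
E
```

```text
((241.25230407714844, 196.7830810546875), (39.781028747558594, 41.85049819946289), 100.88113403320312) [ 0.4814 -0.323 ] [0.057  0.0573]
top (array([ 0.48080445, -0.32245755,  0.02193225]), np.float64(0.0021880444127825235))
scene (array([ 0.48098178, -0.32259637,  0.02432835]), np.float64(0.0008671401810386524))
(array([ 0.48141146, -0.32305934]), np.float64(0.029023830154366517), np.int64(154), np.float64(0.0004892788314117041), 18)
```

Request:
send_rows:
  plan:
    - [[-0.55,0.177,-0.093,-0.3,0],[-0.55,0.177,-0.093,-0.8,0],[-0.55,0.177,-0.093,-0.8,0],[-0.55,0.177,-0.093,-0.8,0],[-0.55,0.177,-0.093,-0.9,0],[-0.55,0.177,-0.093,-0.95,0],[-0.55,0.177,-0.093,-1,0],[-0.55,0.177,-0.093,-1,0],[-0.55,0.177,-0.093,-1,0]]

```text
t: 3.75
tool_pos: [0.4815, -0.3249, 0.0372]
orientation: [0.007, 3.14, -0.002]
force: [-0.1, -0.4, -0.4]
opening: 0.0721
gripper_force: 0.0
```

Request:
send_rows:
  plan:
    - [[-0.4,0,0,-0.008,0],[-0.3,0,0,-0.008,0],[-0.1,0,0,-0.008,0],[0.2,0,0,-0.008,0],[0.2,0,0,-0.008,0],[0.2,0,0,-0.008,0],[0.2,0,0,-0.008,0],[0.2,0,0,-0.008,0]]
  force: 25

```text
t: 4.42
tool_pos: [0.4815, -0.325, 0.0356]
orientation: [0.008, 3.14, -0.001]
force: [-0.8, 3.5, 6.3]
opening: 0.0562
gripper_force: 25.0
```

Request:
send_rows:
  plan:
    - [[0.2,0,0,0.2,0],[0.2,0,0,0.4,0],[0.2,0,0,0.6,0],[0.2,0,0,0.8,0],[0.2,0,0,0.8,0],[0.2,0,0,0.8,0],[0.2,0,0,0.8,0]]

```text
t: 5.0
tool_pos: [0.4805, -0.3247, 0.1939]
orientation: [0.008, 3.141, -0.001]
force: [0.9, 0.5, -3.0]
opening: 0.0563
gripper_force: 25.0
```

```bash
python3 - <<'E'
from h import *
st=telemetry.read_state(); print(st['tool_pos'],st['orientation'],st['opening'],st['gripper_force'],st['force'])
T=T_cam('wrist',st); im,d=viewer.read_camera('wrist'); np.savez('pics/w3.npz',im=im,d=d,T=T)
p=st['tool_pos']; print(project('wrist',[p],T)); 
sim,_=viewer.read_camera('scene'); q=project('scene',[p],T_cam('scene'))[0].astype(int); print(q)
x0,y0=max(q[0]-50,0),max(q[1]-60,0); c=sim[y0:y0+110,x0:x0+110]
o=np.hstack([cv2.resize(im[150:384,100:420],(520,380)),cv2.resize(c,(275,275),interpolation=cv2.INTER_CUBIC) if 0 else cv2.copyMakeBorder(cv2.resize(c,(275,275)),0,105,0,0,cv2.BORDER_CONSTANT)])
cv2.imwrite('pics/w3.png',o)
E
```

```text
[ 0.48045598 -0.32471167  0.19394747] [ 7.94826936e-03  3.14131846e+00 -6.22385002e-04] 0.05629851347733145 24.999741911888123 [ 0.94088288  0.45767577 -2.9634371 ]
[[256.58272975 246.37293001]]
[ 90 175]
```

View pics/w3.png

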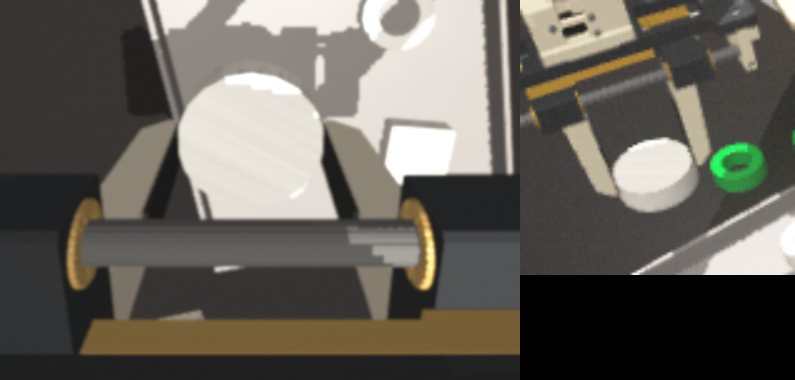

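```bash
python3 - <<'E'
from h import *
z=np.load('pics/w3.npz'); im,T=z['im'],z['T']; p=np.array([.48046,-.32471,.19395]); zt=p[2]-.0106
print(project('wrist',[[p[0],p[1],zt]],T))
for dz in (0,-.003,.003):
  for c0 in [(0,0),(-.006,0)]:
    r=rim('wrist',im,T,p[:2]+c0,zt+dz,(.0275,.0305),.001); print(dz,(r[0]-p[:2]).round(4),r[1].round(4),r[2:5])
r=rim('wrist',im,T,p[:2],zt,(.0275,.0305),.001)
print(d:=z['d'][232,254])
E
```

```text
[[256.44270495 238.55251348]]
0 [ 0.0016 -0.0015] 0.0305 (np.int64(185), np.float64(0.0005472162194004445), 14)
0 [-0.0004 -0.0017] 0.0288 (np.int64(242), np.float64(0.0004086227260333154), 16)
-0.003 [ 0.0011 -0.0017] 0.0294 (np.int64(241), np.float64(0.0004121846857993567), 16)
-0.003 [ 0.0011 -0.0017] 0.0294 (np.int64(241), np.float64(0.0004121846857993567), 16)
0.003 [ 0.0011 -0.0015] 0.0306 (np.int64(203), np.float64(0.000548117661979413), 16)
0.003 [ 0.0011 -0.0015] 0.0306 (np.int64(203), np.float64(0.0005481676842070699), 16)
0.17400743
```

The disc is held flat. Its fitted offset from the TCP is (-0.4, -1.7) mm. The jaws centre it in y, so the -1.7 mm is camera bias. The corrected cavity aim for the TCP is therefore about (0.510, 0.168). Moving over it now.

Request:
send_rows:
  plan:
    - [[0.2,0.05,0.1,0,0],[0.2,0.1,0.25,0,0],[0.2,0.148,0.45,0,0],[0.2,0.148,0.65,0,0],[0.2,0.148,0.85,0,0],[0.2,0.148,1,0,0]]

```text
t: 5.6
tool_pos: [0.5087, -0.1215, 0.1916]
orientation: [-0.007, -3.138, -0.003]
force: [0.4, -0.1, -2.1]
opening: 0.0563
gripper_force: 25.0
```

Request:
send_rows:
  plan:
    - [[0.2,0,0.2,0,0],[0.2,0,0.4,0,0],[0.2,0,0.6,0,0],[0.2,0,0.8,0,0],[0.2,0,1,0,0]]

```text
t: 6.02
tool_pos: [0.5086, 0.0772, 0.192]
orientation: [-0.008, -3.138, 0.0]
force: [1.1, -0.8, -0.8]
opening: 0.0559
gripper_force: 25.0
```

Request:
send_rows:
  plan:
    - [[0.2,0,0.15,0,0],[0.2,0,0.3,0,0],[0.2,0,0.4,0,0],[0.2,0,0.463,0,0],[0.2,0,0.463,-0.1,0],[0.2,0,0.463,-0.2,0],[0.2,0,0.463,-0.3,0],[0.2,0,0.463,-0.4,0],[0.2,0,0.463,-0.5,0],[0.2,0,0.463,-0.55,0],[0.2,0,0.463,-0.58,0],[0.2,0,0.463,-0.6,0],[0.2,0,0.463,-0.6,0],[0.2,0,0.463,-0.6,0]]

```text
t: 7.18
tool_pos: [0.5108, 0.168, 0.0748]
orientation: [0.008, 3.141, 0.0]
force: [0.2, 0.8, -1.2]
opening: 0.056
gripper_force: 25.0
```

```bash
python3 - <<'E'
from h import *
st=telemetry.read_state(); print(st['t'],st['tool_pos'],st['orientation'],st['opening'],st['force'],st['wrist_torque'])
E
```

```text
7.1833 [0.51077303 0.16802252 0.07483967] [7.73056975e-03 3.14057090e+00 3.17547953e-04] 0.05601057090866215 [ 0.15093924  0.80991086 -1.17725074] [ 0.00143814  0.03356469 -0.05209544]
```

Request:
send_rows:
  plan:
    - [[0.2,0,0,-0.015,0],[0.2,0,0,-0.03,0],[0.2,0,0,-0.04,0],[0.2,0,0,-0.045,0],[0.2,0,0,-0.05,0],[0.2,0,0,-0.055,0],[0.2,0,0,-0.055,0],[0.2,0,0,-0.055,0]]

```text
t: 7.85
tool_pos: [0.5101, 0.168, 0.063]
orientation: [-0.008, -3.141, 0.0]
force: [0.5, 0.4, -0.6]
opening: 0.0558
gripper_force: 25.0
```

Request:
send_rows:
  plan:
    - [[0.2,0,0,-0.005,0],[0.2,0,0,-0.01,0],[0.2,0,0,-0.01,0],[0.2,0,0,-0.01,0]]

```text
t: 8.18
tool_pos: [0.5101, 0.168, 0.0609]
orientation: [-0.008, -3.141, 0.0]
force: [-0.2, 0.2, -1.3]
opening: 0.056
gripper_force: 25.0
```

Request:
send_rows:
  plan:
    - [[0.2,0,0,-0.005,0],[0.2,0,0,-0.01,0],[0.2,0,0,-0.01,0],[0.2,0,0,-0.01,0]]

```text
t: 8.52
tool_pos: [0.5101, 0.168, 0.0589]
orientation: [-0.008, -3.141, 0.0]
force: [-0.7, -0.6, -1.3]
opening: 0.0561
gripper_force: 25.0
```

Request:
send_rows:
  plan:
    - [[0.2,0,0,-0.005,0],[0.2,0,0,-0.01,0],[0.2,0,0,-0.015,0],[0.2,0,0,-0.015,0],[0.2,0,0,-0.015,0]]

```text
t: 8.93
tool_pos: [0.5101, 0.1679, 0.0559]
orientation: [-0.008, -3.141, 0.0]
force: [-0.2, 0.2, -0.7]
opening: 0.0561
gripper_force: 25.0
```

Request:
send_rows:
  plan:
    - [[0.2,0,0,-0.003,0],[0.2,0,0,-0.006,0],[0.2,0,0,-0.006,0],[0.2,0,0,-0.006,0]]

```text
t: 9.27
tool_pos: [0.5102, 0.168, 0.0548]
orientation: [-0.008, -3.142, 0.0]
force: [0.2, -0.5, -1.3]
opening: 0.0561
gripper_force: 25.0
```

Request:
send_rows:
  plan:
    - [[0.2,0,0,-0.002,0],[0.2,0,0,-0.004,0],[0.2,0,0,-0.004,0],[0.2,0,0,-0.004,0]]

```text
t: 9.6
tool_pos: [0.5103, 0.168, 0.0546]
orientation: [0.008, 3.141, 0.0]
force: [-4.2, -0.5, 5.3]
opening: 0.056
gripper_force: 25.0
```

Request:
send_rows:
  plan:
    - [[0.2,0,0,-0.002,0],[0.2,0,0,-0.004,0],[0.2,0,0,-0.004,0],[0.2,0,0,-0.004,0]]

```text
t: 9.93
tool_pos: [0.5103, 0.168, 0.0545]
orientation: [0.008, 3.141, -0.0]
force: [-7.0, -1.1, 12.2]
opening: 0.0562
gripper_force: 25.0
```

The floor was met at 54.6 mm, which is exactly the height predicted. I'll ease off the sideways load, check depth, then open slowly.

Request:
send_rows:
  plan:
    - [[0.2,-0.002,0,0,0],[0.2,-0.003,0,0,0],[0.2,-0.003,0,0,0],[0.2,-0.003,0,0,0]]

```text
t: 10.27
tool_pos: [0.5103, 0.168, 0.0545]
orientation: [0.008, 3.14, 0.0]
force: [-3.7, -2.7, 9.3]
opening: 0.0562
gripper_force: 25.0
```

```bash
python3 - <<'E'
from h import *
st=telemetry.read_state(); print(st['t'],st['tool_pos'],st['orientation'],st['force'],st['wrist_torque'])
E
```

```text
10.2667 [0.51026641 0.16801279 0.05453751] [7.52088503e-03 3.14024282e+00 4.87444576e-05] [-3.71210994 -2.66255702  9.29844841] [-0.32522052  0.75164987 -0.01388772]
```

Depth is unchanged, and the side load fell. Lifting the command by 1.2 mm to take off the press, then releasing.

Request:
send_rows:
  plan:
    - [[0.2,0,0,0.003,0],[0.2,0,0,0.006,0],[0.2,0,0,0.006,0],[-0.26,0,0,0.006,0],[-0.32,0,0,0.006,0],[-0.4,0,0,0.006,0],[-0.5,0,0,0.006,0],[-0.5,0,0,0.006,0],[-0.5,0,0,0.006,0]]

```text
t: 11.02
tool_pos: [0.5095, 0.168, 0.0543]
orientation: [-0.008, -3.141, 0.0]
force: [0.0, -0.1, -0.1]
opening: 0.0696
gripper_force: 0.0
```

Request:
send_rows:
  plan:
    - [[-0.5,0,0,0.02,0],[-0.5,0,0,0.06,0],[-0.5,0,0,0.15,0],[-0.5,0,0,0.3,0],[-0.5,0,0,0.5,0],[-0.5,-0.175,0,0.7,0],[-0.5,-0.175,0,0.9,0],[-0.5,-0.175,0,0.9,0],[-0.5,-0.175,0,0.9,0],[-0.5,-0.175,0,0.9,0]]

```text
t: 11.85
tool_pos: [0.4751, 0.1681, 0.2354]
orientation: [0.008, 3.139, 0.001]
force: [0.7, 0.2, -1.1]
opening: 0.0696
gripper_force: 0.0
```

```bash
python3 - <<'E'
from h import *
st=telemetry.read_state(); print(st['t'],st['tool_pos'],st['force'],st['opening'])
T=T_cam('wrist',st); im,d=viewer.read_camera('wrist'); np.savez('pics/w4.npz',im=im,d=d,T=T)
for h in (.044,.054): print(h,[np.round(a,4) for a in rim('wrist',im,T,(.5098,.1664),h,(.027,.031))[:5]])
q=project('wrist',[[.5098,.1664,.044]],T)[0].astype(int); print(q)
# depth plane tilt of disc top & block top
def pl(c,r0,r1):
    v,u=np.mgrid[0:384,0:512]; v,u=v.ravel(),u.ravel(); dd=d.ravel(); o,dr=ray('wrist',np.c_[u,v],T)
    P=o+dr*dd[:,None]; r=np.hypot(P[:,0]-c[0],P[:,1]-c[1]); k=(dd>0)&(r<r1)&(r>r0)
    s=np.linalg.lstsq(np.c_[P[k][:,:2]-c,np.ones(k.sum())],P[k][:,2],rcond=None)[0]; return s.round(4),np.median(P[k][:,2]).round(4)
c=np.array([.5098,.1664]); print('disc',pl(c,0,.024),'block',pl(c,.034,.042))
sim,_=viewer.read_camera('scene')
o=np.hstack([cv2.resize(im[q[1]-70:q[1]+70,q[0]-70:q[0]+70],(400,400)),cv2.resize(sim[130:210,265:345],(400,400),interpolation=cv2.INTER_CUBIC)])
cv2.imwrite('pics/end.png',o)
E
```

```text
11.85 [0.47506341 0.16809451 0.23542419] [ 0.71624962  0.17037397 -1.05313743] 0.06962925160476945
0.044 [array([0.5096, 0.1661]), np.float64(0.0286), np.int64(158), np.float64(0.0005), np.int64(18)]
0.054 [array([0.5063, 0.1662]), np.float64(0.0278), np.int64(158), np.float64(0.0005), np.int64(18)]
[253 200]
disc (array([ 0.0029, -0.0022,  0.0446]), np.float64(0.0446)) block (array([-0.0002, -0.0006,  0.0346]), np.float64(0.0346))
```

View pics/end.png

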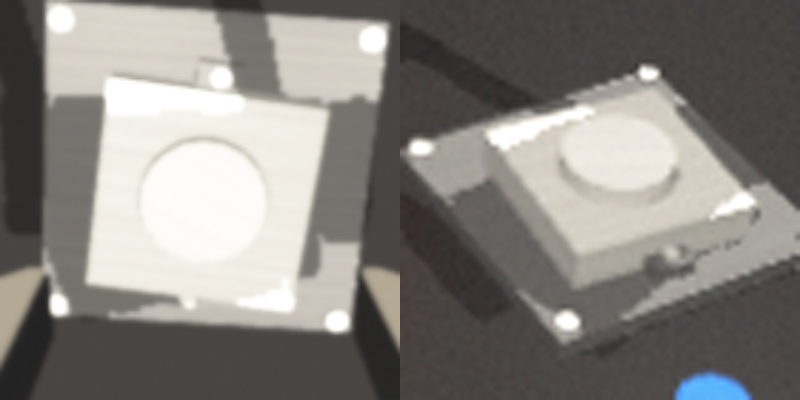

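The picture shows the disc at crop (203,200), sitting level in the cavity. Its top stands 10.0 mm above the block with a tilt under 0.3°, so it is fully home. The gripper is clear, so I'm handing in.

```bash
python3 -c "
from plant import order
print(order.close_job())"
```

```text
the job is handed in; nothing more can be done
None
```

The disc is seated flat on the cavity floor and released (top 10.0 mm above the block); the job was handed in at about 12 s of the 58 s, with the other three blanks and the bottle left alone.

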